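# Fit the lever handle to a fume-duct damper and shut it

## Robot

A 7-joint arm with a two-finger parallel gripper is mounted at the origin on a cart in front of the work surface, level with it; the furniture and walls round the work are solid. World frame = base frame: x ahead of the robot, y to its left, z up, the work surface at z = 0. Lengths are in m, angles in rad, forces in N, time in s.
With the tool pointing down it reaches from about 0.4 to 0.9 m from the base axis. Payload 5.6 kg.
Tool frame: the origin (TCP) lies at the very end of the fingers, on their centre line; the grasp point (between the pads) lies 19 mm behind it (manip.tcp_to_grasp is the distance from the TCP to the grasp point, in m); z points along the fingers, y is the line along which they close (so a half turn about z gives the same grasp; the last joint's range is limited). The gripper opens to 92 mm and grips with 3 to 60 N. Pads are 20 mm wide; open, the fingers measure 128 mm over their backs; the gripper's body (75 mm by 189 mm) begins 69 mm behind the grasp point.
Start: joints at [1.067, 0.468, -0.012, 1.603, 0.006, 1.071, -0.056], TCP at [0.289, -0.582, 0.215] pointing down, gripper open.
Joint ranges: [-2.53, 2.53], [-0.31, 2.02], [-1.57, 1.55], [0.28, 2.44], [-1.29, 4.43], [0.15, 1.84], [-2.92, 2.92]. Speed limits (rad/s): [2.57, 2.57, 3.14, 3.14, 3.14, 3.14, 3.14].

## Interface

Orientations are given as a 3x3 rotation matrix whose columns are the frame's x, y, z axes.
In Python, from bench import readout, eyes, order, manip gives the robot as it stands. The module is installed in compiled form; this text tells all that it offers.
- The arm moves only by the shell command python3 -m handwheel 'ROWS'. ROWS is a JSON object whose one key "deltas" holds a list of rows, each a list of 5 numbers: the opening, from 0 (shut) to 1 (fully open), then the shift along the tool's x, y, z in units of 25 mm (1.0 is 25 mm), then the turn about the tool's z in units of 5 degrees (1.0 is 5 degrees). A call has 1 to 12 rows; each row shifts and turns the commanded pose from where the row before left it, along the tool's axes as they then stand; what a row does not reach is not made up. A row lasts 1/8 s, in which the tool goes at most 62.5 mm and 10.7 degrees, less where a joint would pass 70% of its speed; a pose out of reach is approached as far as the arm can. A call is refused whole if a number of a shift passes 1 or a number of a turn 1, either way. A call with a gripper value outside its range is refused whole. The fingers move at their own pace and stop on an object; the grip force is fixed at half the most. Time passes only in rows, so rows that do not move let the fingers close. It gives the time, the measured TCP pose, the force, the opening and the grip force at its end, in the units of the state.
- readout.read_state(): the state, without advancing time (a new reading comes with each control period).
- eyes.camera(name): name is "scene" or "top" or "wrist"; returns a dict with "image" (400x640x3 uint8, blue, green, red), "camera_matrix" (3x3 intrinsics, pixels), "D" ([k1, k2, p1, p2, k3] as OpenCV has them; the pictures are not rectified), "T" (4x4, takes a point from camera to world coordinates). Camera axes: x right, y up, looking along -z (the intrinsics and any distortion apply to the point x, -y, -z); pixel columns grow to the right and rows downward; lengths in m; the calibration is good to about 2 mm. A picture is of the moment at which its call begins. There is no depth.
- order.hand_in(): hands the job in; it is judged then, once.
The state is a dict: "time_s": time; "joint_pos": joint angles; "joint_velocities": joint speeds; "joint_efforts": joint torques, N m; "eef_pos": TCP position; "tcp_rot": TCP orientation; "ft_force": force on the tool from outside, world axes, zero at the start; "wrist_torque": the same for the moment, N m; "width": finger opening in m; "grasp_force": force on a finger pad.
Only numpy, scipy, OpenCV 4.12 (cv2) and the standard library are available. Lean on these libraries where they do the work, as an engineer would, in place of code of your own. Each camera call takes 0.05 s, during which the arm holds its last target. There are 200 camera calls.

## Task

The fume-duct damper on the bench still lacks its handle. Fit the lever handle, which lies on its side, right way up and fully home on the damper's square spindle, with the lever pointing the way the flap lies, into the quadrant; then swing the damper fully shut with it and leave the handle on. Leave the other loose things where they are.

Things in the scene. Friction and masses are not known exactly. Their poses are not given: they have to be found in the camera images.
- lever_handle: loose handle, about 220 g: dark steel hub 34 x 34 mm, 34 mm high, with a lever. Origin: centre of the hub's underside; z up through the hub, x along the lever. Square blind bore 13.2 mm wide (sides along x, y), 24 mm deep, open below. The +-y faces are free, the +-x faces free below z = 24 mm. Starts lying on its +y face: x and z level, origin 17 mm up.
- lever_tip (a point): free end of the lever, at x 93, y 0, z 29 mm in the handle's frame. The lever leaves the hub's +x face at z = 29 mm: a steel bar 9.5 mm thick, then from x = 52 mm a black grip 16 mm thick. Centre of mass of the whole handle: about x 6, y 0, z 19 mm.
- damper: fixed on the bench between the two tall board magazines: aluminium duct, 75 mm in diameter, 150 mm long, along x, centre 50 mm up. Origin on the bench under the spindle, z up. Its bracket's foot is 4 mm thick, y -51 to +45 mm; the upright plate, 155 mm high, runs along the duct at y -48 to -51 mm. Quadrant plate from the +x to the +y direction: radius 64 mm, top 93 mm up, screws to 98 mm.
- spindle_seat (a point): centre of the top of the spindle's collar (27 mm in diameter), 100 mm above the bench; the hub's underside rests on it when home. Turns with the spindle: z up, x where the lever must point (along the flap, into the quadrant). From it rises the spindle's end: 12 mm square (sides along x, y), 20 mm high, edges chamfered 1.5 mm, a dark slot along x in its end.
- spindle (a joint): angle of spindle and flap (rad): 0 = damper shut, flap across the duct, spindle_seat's x along the damper's +y; 1.571 = fully open, x along the damper's +x. Stops at both ends. Turns anticlockwise, seen from above, to shut. Friction of 0.06 N m holds it where it is left.
- flux_bottle: bystander: small amber bottle, 35 mm wide, 108 mm tall; origin at the centre of its underside
- transformer: bystander: yellow and black transformer, 32 x 42 x 35 mm; origin at the centre of its underside
- capacitor: bystander: upright black capacitor, 25 mm wide, 36 mm tall; origin at the centre of its underside
- label_roll: bystander: white label roll, 52 mm wide, 30 mm tall; origin at the centre of its underside
- magazine_corner (a point): near right foot, on the bench, of the board magazine (tall rack of green boards) that stands between handle and damper; it never moves. The magazine reaches 410 mm away from the robot (+x), 155 mm to the left (+y) and 215 mm up; the second one, as long and 225 mm tall, begins 420 mm to the left. A vice, 61 mm high, begins 245 mm beyond this point in x, and 65 mm to its right.

How it is judged:
By the outcome, as a careful person would: the job done as asked, in the order asked, and still so for the second after the job is handed in, with the robot touching nothing.
It also fails if it takes over 72 s, if anything falls off the work surface, if the arm or the gripper's body presses on something with over 40 N, if the wrist force passes 120 N, or if a joint passes its speed limit or range.

## Working session

There is one attempt and no reset: what is moved stays moved. The work goes in short steps, Python scripts to look and compute and a shell command to move; the robot and the scene stay as the last step left them, time stands still between calls to the robot, and variables do not carry over. Pictures are saved under pics/ and viewed, at most 10 in all, crops included, and the job is handed in when it is done.

```bash
mkdir -p pics; ls; cat > h.py <<'E'
import numpy as np, cv2
from bench import readout, eyes
def snap(n,f):
    c=eyes.camera(n); cv2.imwrite(f'pics/{f}.png',c['image']); np.savez(f'pics/{f}.npz',K=c['camera_matrix'],D=c['D'],T=c['T']); return c
def proj(f,P):
    d=np.load(f'pics/{f}.npz'); T=np.linalg.inv(d['T']); p=(np.atleast_2d(P)@T[:3,:3].T+T[:3,3])*[1,-1,-1]
    return cv2.projectPoints(p,np.zeros(3),np.zeros(3),d['K'],d['D'])[0].reshape(-1,2)
def ray(f,uv):
    d=np.load(f'pics/{f}.npz'); n=cv2.undistortPoints(np.array([[uv]],float),d['K'],d['D']).ravel()
    return d['T'][:3,3], d['T'][:3,:3]@np.array([n[0],-n[1],-1])
def at(f,uv,z):
    o,r=ray(f,uv); return o+r*(z-o[2])/r[2]
def crop(f,x0,y0,x1,y1,g,s=3):
    im=cv2.imread(f'pics/{f}.png')[y0:y1,x0:x1]; cv2.imwrite(f'pics/{g}.png',cv2.resize(im,None,fx=s,fy=s,interpolation=cv2.INTER_CUBIC))
E
python3 - <<'E'
from h import *
np.set_printoptions(precision=4,suppress=True)
for n in ('scene','top','wrist'):
    c=snap(n,n+'0'); print(n,c['T'],c['camera_matrix'][0,0])
s=readout.read_state(); print(s['time_s'],s['eef_pos'],s['tcp_rot'],s['ft_force'],s['width'])
import cv2
cv2.imwrite('pics/st.png',cv2.resize(np.vstack([cv2.imread('pics/scene0.png'),cv2.imread('pics/top0.png')]),(480,600)))
E
```

```text
pics
scene [[ 0.8367 -0.4903  0.2441  0.8781]
 [ 0.5477  0.7456 -0.3797 -0.723 ]
 [ 0.0042  0.4513  0.8923  1.385 ]
 [ 0.      0.      0.      1.    ]] 457.3760454539783
top [[ 0.0775  0.9756 -0.2052  0.2855]
 [-0.997   0.0751 -0.0199 -0.1803]
 [-0.004   0.2062  0.9785  1.2648]
 [ 0.      0.      0.      1.    ]] 484.9277250722446
wrist [[ 0.4446  0.8588  0.2545  0.3612]
 [-0.8957  0.4266  0.1251 -0.5451]
 [-0.0011 -0.2836  0.959   0.3848]
 [ 0.      0.      0.      1.    ]] 335.46272705045226
0.15 [ 0.2887 -0.5818  0.2138] [[ 0.8957  0.4446 -0.0008]
 [ 0.4446 -0.8957  0.0012]
 [-0.0002 -0.0014 -1.    ]] [-0.8049 -0.7249 -0.3523] 0.09194469922756895
```

View pics/top0.png

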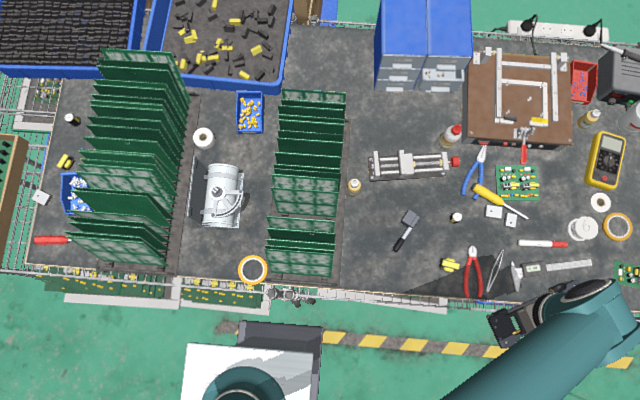

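View pics/scene0.png

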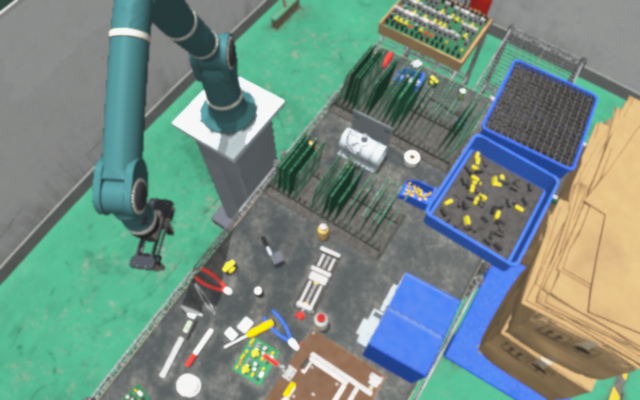

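The top picture shows the handle with its hub near (410,217) and its grip end near (398,249), and the damper with its quadrant near (225,195). The scene picture shows the same from the side. I'll crop both.

```bash
python3 - <<'E'
from h import *
crop('top0',375,195,439,259,'a',6); crop('top0',185,150,259,240,'b',6)
crop('scene0',325,105,405,185,'c',5); crop('scene0',250,225,300,275,'d',6)
def fit(f,w,h): 
    im=cv2.imread(f'pics/{f}.png'); return cv2.copyMakeBorder(im,0,h-im.shape[0],0,w-im.shape[1],0)
cv2.imwrite('pics/m1.png',np.hstack([fit('a',390,540),fit('b',444-40+6,540) if 0 else cv2.imread('pics/b.png')[:, :410]]))
np.set_printoptions(precision=4,suppress=True)
print(at('top0',(410,217),.034),at('top0',(398,249),.02))
E
```

```text
[ 0.5071 -0.3816  0.034 ] [ 0.4241 -0.3566  0.02  ]
```

View pics/m1.png

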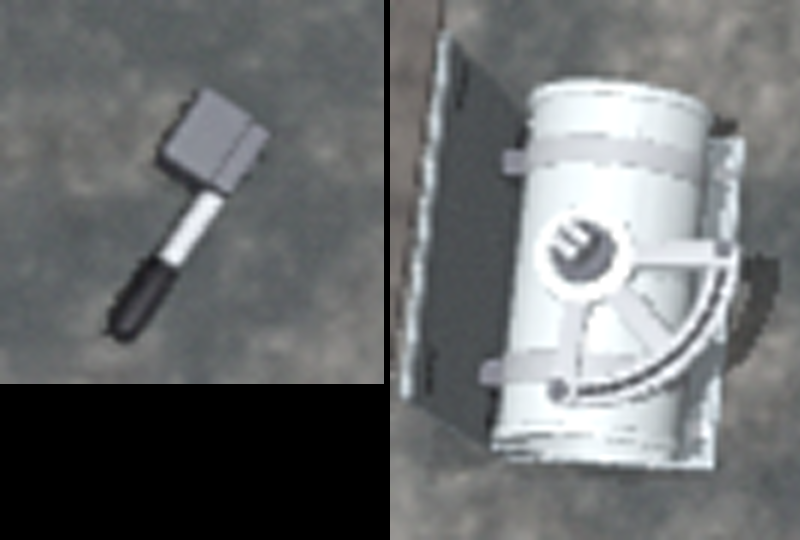

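The top crop gives the handle's hub, bar and grip. The damper's upright plate is at the left, so the damper's frame is turned about 180° from world. Its slot runs to the lower right. I need to tip the handle upright: I'll roll the bar in the grip against the vice's edge. Next I'll look at the vice.

```bash
python3 - <<'E'
from h import *
crop('top0',355,135,475,195,'v1',6); crop('scene0',285,235,350,330,'v2',4)
a=cv2.imread('pics/v1.png');b=cv2.imread('pics/v2.png')
b=b[:240]; 
cv2.imwrite('pics/m2.png',np.vstack([a,cv2.copyMakeBorder(b,0,0,0,720-b.shape[1],0)]))
np.set_printoptions(precision=4,suppress=True)
P=lambda x,y,z:at('top0',(375+x/6,195+y/6),z)
print('hubtop corners',[P(*c,.034)[:2] for c in((205,90),(160,155),(225,193),(270,130))])
print('bar',P(215,198,.019),P(170,262,.019),'tip',P(120,335,.019))
print('spindle',at('top0',(217.5,191.3),.11),'slot pts')
E
```

```text
hubtop corners [array([ 0.5252, -0.3787]), array([ 0.4955, -0.3606]), array([ 0.4812, -0.3891]), array([ 0.51  , -0.4073])]
bar [ 0.4811 -0.3874  0.019 ] [ 0.4519 -0.3692  0.019 ] tip [ 0.4189 -0.3493  0.019 ]
spindle [0.5209 0.1023 0.11  ] slot pts
```

View pics/m2.png

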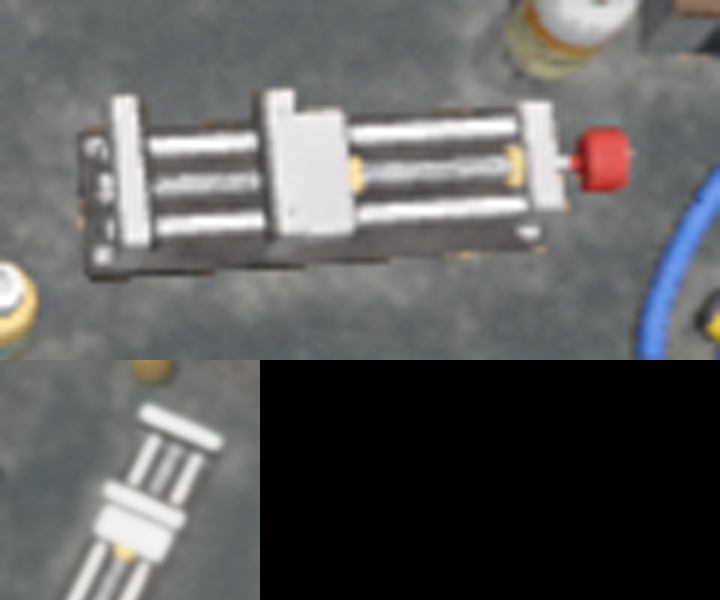

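The vice's sliding block (top px ~402–414 × 154–174) has a free near edge that I can use as the tipping ledge. The bottle is at its left, px ~357,185. Now I'll go above the bar.

```bash
python3 -m handwheel '{"deltas":[[0.6,0.835,-0.348,0,0],[0.6,0.835,-0.348,0,0],[0.6,0.835,-0.348,0,0],[0.6,0.835,-0.348,0,0],[0.6,0.835,-0.348,0,0],[0.6,0.835,-0.348,0,0],[0.6,0.835,-0.348,0,0],[0.6,0.835,-0.348,0,0],[0.6,0.835,-0.348,0,0],[0.6,0.835,-0.348,0,0],[0.6,0.835,-0.348,0,0],[0.6,0.835,-0.348,0,0]]}' && python3 -m handwheel '{"deltas":[[0.6,0,0,0,0.97],[0.6,0,0,0,0.97],[0.6,0,0,0,0.97],[0.6,0,0,0,0.97],[0.6,0,0,0,0.97],[0.6,0,0,0,0.97],[0.6,0,0,0,0.97],[0.6,0,0,0,0.97],[0.6,0,0,0,0.97],[0.6,0,0,0,0.97],[0.6,0,0,0,0.97],[0.6,0,0,0,0.93]]}'
python3 - <<'E'
from h import *
np.set_printoptions(precision=4,suppress=True)
c=snap('wrist','w1'); s=readout.read_state(); print(s['time_s'],s['eef_pos'],s['tcp_rot'],s['joint_pos'])
P=lambda x,y,z:at('top0',(355+x/6,135+y/6),z)[:2]
print('block near edge',P(280,235,.061),P(355,232,.061),'far',P(350,110,.061),'bottle',P(8,290,.1))
E
```

```text
time_s: 1.65
eef_pos: [0.4682, -0.3751, 0.2148]
tcp_rot: [[0.895, 0.446, 0.0], [0.446, -0.895, 0.0], [0.0, 0.0, -1.0]]
ft_force: [0.1, -0.3, -0.1]
width: 0.0548
grasp_force: 0.0
time_s: 3.15
eef_pos: [0.4678, -0.3757, 0.2147]
tcp_rot: [[0.851, -0.525, 0.0], [-0.525, -0.851, 0.0], [0.0, -0.0, -1.0]]
ft_force: [-0.1, 0.5, 0.2]
width: 0.055
grasp_force: 0.0
3.2 [ 0.4677 -0.3757  0.2147] [[ 0.8499 -0.5269  0.0003]
 [-0.5269 -0.8499  0.0002]
 [ 0.0001 -0.0003 -1.    ]] [ 0.5467  0.3811  0.0955  1.7364 -0.0419  1.026  -1.4686]
block near edge [ 0.6118 -0.3513] [ 0.6156 -0.3833] far [ 0.6697 -0.379 ] bottle [ 0.5693 -0.2352]
```

View pics/w1.png

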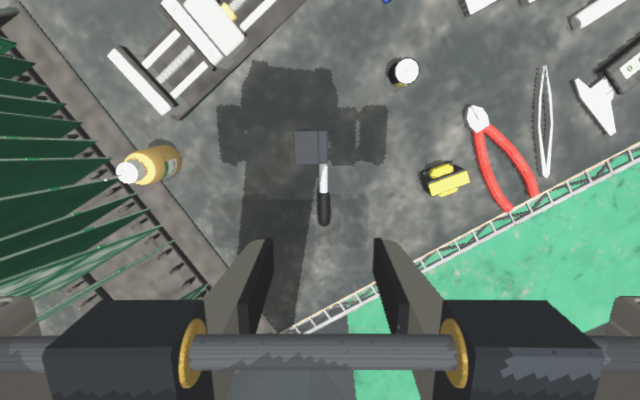

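The wrist view shows the hub at (296–327, 131–164), the bar from about (324,164) to (323,192) and the tip at (324,224), with the vice at the upper left.

```bash
python3 - <<'E'
from h import *
np.set_printoptions(precision=4,suppress=True)
R=np.load('pics/w1.npz')
a=at('w1',(324,165),.019);b=at('w1',(323.5,191),.019);t=at('w1',(324,224),.019);print(a,b,t)
for d in (b-a,t-b,t-a): print(np.degrees(np.arctan2(d[1],d[0])))
print(proj('w1',[[.4677,-.3757,.017]]), at('w1',(296,131),.034),at('w1',(327,131),.034),at('w1',(296,162),.034))
crop('w1',100,0,320,130,'v3',3)
E
```

```text
[ 0.4805 -0.3833  0.019 ] [ 0.4555 -0.3673  0.019 ] [ 0.4215 -0.3471  0.019 ]
147.29942005083916
149.20727718202357
148.39085268766786
[[324.1623 177.8208]] [ 0.5279 -0.3787  0.034 ] [ 0.5111 -0.4058  0.034 ] [ 0.501  -0.3612  0.034 ]
```

View pics/v3.png

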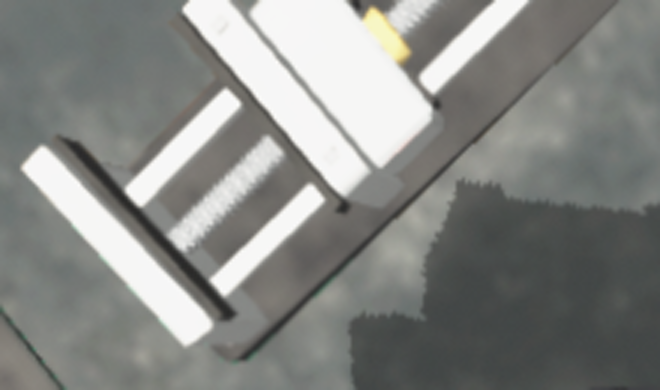

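The TCP projects onto the bar. Now I'll descend and grip.

```bash
python3 -m handwheel '{"deltas":[[0.6,0,0,0.84,0],[0.6,0,0,0.84,0],[0.6,0,0,0.84,0],[0.6,0,0,0.84,0],[0.6,0,0,0.84,0],[0.6,0,0,0.84,0],[0.6,0,0,0.84,0],[0.6,0,0,0.84,0],[0.6,0,0,0.84,0],[0.6,0,0,0.84,0],[0.6,0,0,0,0],[0.6,0,0,0,0]]}' && python3 -m handwheel '{"deltas":[[0,0,0,0,0],[0,0,0,0,0],[0,0,0,0,0],[0,0,0,0,0],[0,0,0,0,0]]}'
python3 - <<'E'
from h import *
np.set_printoptions(precision=4,suppress=True)
f='w1'; C=lambda x,y,z=.061:at(f,(100+x/3,y/3),z)[:2]
print(C(348,195),C(378,167),C(435,112),C(250,12),C(190,10),'left jaw',C(188,345),C(213,318))
E
```

```text
time_s: 4.7
eef_pos: [0.4675, -0.3774, 0.0051]
tcp_rot: [[0.852, -0.524, 0.001], [-0.524, -0.852, -0.0], [0.001, 0.0, -1.0]]
ft_force: [0.5, 0.0, 0.1]
width: 0.0552
grasp_force: 0.0
time_s: 5.32
eef_pos: [0.4671, -0.3772, 0.0046]
tcp_rot: [[0.852, -0.524, 0.0], [-0.524, -0.852, 0.0], [0.0, -0.0, -1.0]]
ft_force: [0.4, -0.5, 1.1]
width: 0.0083
grasp_force: 29.9
[ 0.6144 -0.3521] [ 0.616  -0.3643] [ 0.6191 -0.3873] [ 0.667  -0.3575] [ 0.6761 -0.3434] left jaw [ 0.6056 -0.2838] [ 0.6078 -0.2955]
```

Gripped. I'll lift, turn to face the vice's near edge (heading 187.5°) and come to a point 12 mm short of it.

```bash
python3 -m handwheel '{"deltas":[[0,0,0,-0.2,0.93],[0,0,0,-0.2,0.93],[0,0,0,-0.2,0.93],[0,0,0,-0.2,0.93],[0,0,0,-0.2,0.93],[0,0,0,-0.2,0.93],[0,0,0,-0.2,0.93],[0,0,0,-0.2,0.93],[0,0,0,-0.2,0.93],[0,0,0,-0.2,0.93],[0,0,0,-0.2,0.9],[0,0,0,0,0]]}' && python3 -m handwheel '{"deltas":[[0,-0.095,-0.54,0,0],[0,-0.095,-0.54,0,0],[0,-0.095,-0.54,0,0],[0,-0.095,-0.54,0,0],[0,-0.095,-0.54,0,0],[0,-0.095,-0.54,0,0],[0,-0.095,-0.54,0,0],[0,-0.095,-0.54,0,0],[0,0,0,0,0],[0,0,0,0,0]]}'
python3 - <<'E'
from h import *
np.set_printoptions(precision=4,suppress=True)
c=snap('wrist','w2'); snap('scene','s2'); s=readout.read_state(); print(s['time_s'],s['eef_pos'],s['tcp_rot'],s['joint_pos'],s['width'])
crop('w2',170,40,440,260,'w2c',2.8)
E
```

```text
time_s: 6.82
eef_pos: [0.4669, -0.3772, 0.0595]
tcp_rot: [[0.13, -0.992, -0.0], [-0.992, -0.13, -0.0], [0.0, 0.0, -1.0]]
ft_force: [-0.4, 0.1, -2.0]
width: 0.0089
grasp_force: 29.9
time_s: 8.07
eef_pos: [0.571, -0.3449, 0.0594]
tcp_rot: [[0.128, -0.992, -0.001], [-0.992, -0.128, -0.0], [0.0, 0.001, -1.0]]
ft_force: [-0.2, 0.5, -2.0]
width: 0.0085
grasp_force: 29.9
8.175 [ 0.5709 -0.3451  0.0596] [[ 0.1278 -0.9918 -0.0006]
 [-0.9918 -0.1278 -0.0002]
 [ 0.0001  0.0006 -1.    ]] [ 0.2695  0.6848  0.319   1.676  -0.2728  0.8252 -2.3059] 0.008041801899125145
```

View pics/w2c.png

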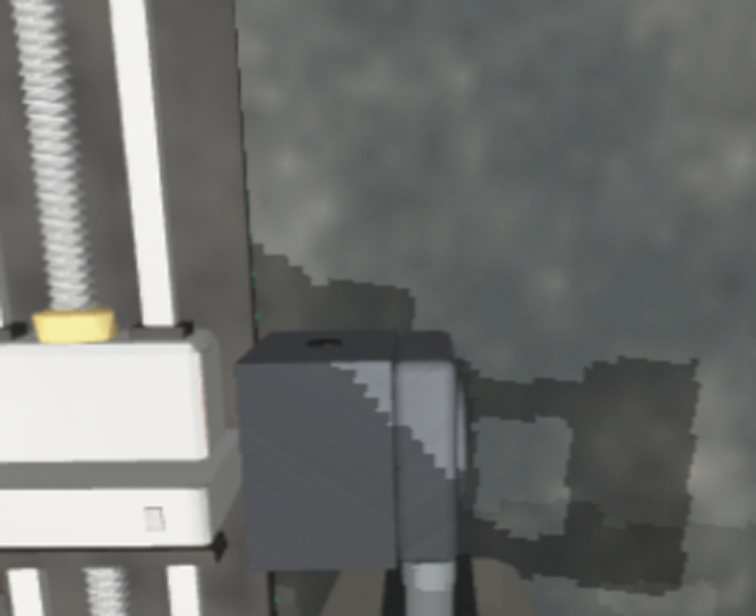

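The wrist view shows the hub level and square to the block, with a small gap (crop px ~215→240). Next comes the approach.

```bash
python3 -m handwheel '{"deltas":[[0,0,-0.13,0,0],[0,0,-0.13,0,0],[0,0,-0.13,0,0],[0,0,-0.1,0,0],[0,0,0,0,0]]}'
```

```text
time_s: 8.8
eef_pos: [0.584, -0.3429, 0.0595]
tcp_rot: [[0.129, -0.992, 0.0], [-0.992, -0.129, -0.0], [0.0, -0.0, -1.0]]
ft_force: [-0.6, 0.2, -1.7]
width: 0.0083
grasp_force: 29.9
```

```bash
python3 -m handwheel '{"deltas":[[0,0,-0.06,0,0],[0,0,-0.06,0,0],[0,0,0,0,0]]}'
```

```text
time_s: 9.18
eef_pos: [0.585, -0.3427, 0.0593]
tcp_rot: [[0.128, -0.992, -0.003], [-0.992, -0.128, 0.001], [-0.001, 0.003, -1.0]]
ft_force: [-4.9, 1.2, -0.7]
width: 0.0084
grasp_force: 30.0
```

Contact at 5 N. Now I'll roll the hub round the edge along the arc, first half.

```bash
python3 -m handwheel '{"deltas":[[0,0,-0.03,-0.1,0],[0,0,-0.04,-0.1,0],[0,0,-0.06,-0.1,0],[0,0,-0.072,-0.09,0],[0,0,-0.08,-0.08,0],[0,0,-0.09,-0.08,0],[0,0,0,0,0]]}'
python3 - <<'E'
from h import *
snap('wrist','w3'); crop('w3',170,40,440,260,'w3c',2)
E
```

```text
time_s: 10.05
eef_pos: [0.5945, -0.343, 0.0736]
tcp_rot: [[0.128, -0.992, -0.002], [-0.992, -0.128, -0.001], [0.001, 0.002, -1.0]]
ft_force: [-6.2, -1.5, 0.3]
width: 0.0084
grasp_force: 30.0
```

View pics/w3c.png

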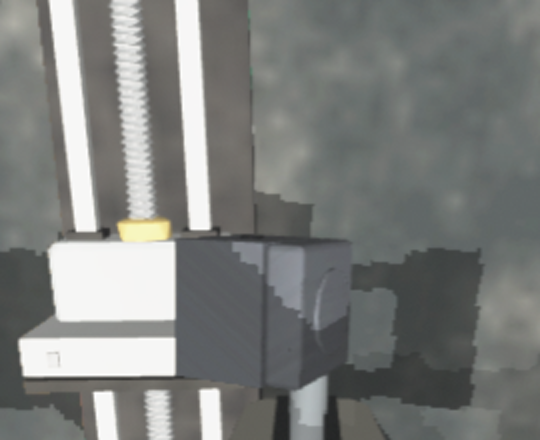

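It works: the hub's top face now shows. Finishing the arc.

```bash
python3 -m handwheel '{"deltas":[[0,0,-0.1,-0.06,0],[0,0,-0.1,-0.06,0],[0,0,-0.11,-0.04,0],[0,0,-0.11,-0.04,0],[0,0,-0.118,-0.02,0],[0,0,-0.118,-0.02,0],[0,0,-0.12,0,0],[0,0,-0.12,0,0],[0,0,-0.12,0.01,0],[0,0,-0.12,0.01,0],[0,0,0,0,0]]}'
python3 - <<'E'
from h import *
snap('wrist','w4'); crop('w4',170,40,440,260,'w4c',2)
E
```

```text
time_s: 11.48
eef_pos: [0.625, -0.3389, 0.0809]
tcp_rot: [[0.129, -0.992, 0.002], [-0.992, -0.129, -0.002], [0.002, -0.002, -1.0]]
ft_force: [-4.2, -1.0, 5.4]
width: 0.0082
grasp_force: 30.0
```

View pics/w4c.png

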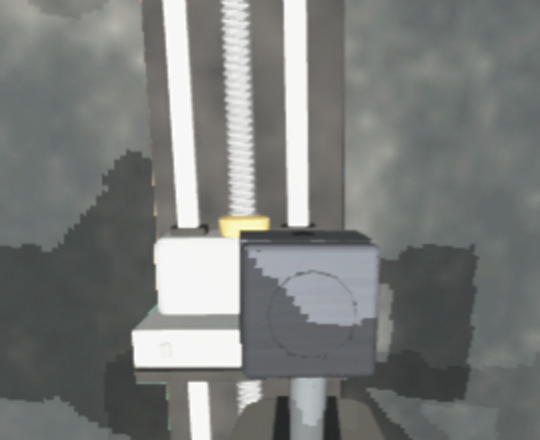

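The hub is almost upright, with the round mark on its top face showing. That's nine views used. I'll move it back over clear bench and press it flat.

```bash
python3 -m handwheel '{"deltas":[[0,0,0,-0.3,0],[0,0,0,-0.3,0],[0,0,0.67,0,0],[0,0,0.67,0,0],[0,0,0.67,0,0],[0,0,0.67,0,0],[0,0,0.67,0,0],[0,0,0.67,0.5,0],[0,0,0,0.9,0],[0,0,0,0.9,0],[0,0,0,0.5,0],[0,0,0,0,0]]}' && python3 -m handwheel '{"deltas":[[0,0,0,0.1,0],[0,0,0,0.1,0],[0,0,0,0.1,0],[0,0,0,0.1,0],[0,0,0,0,0]]}'
```

```text
time_s: 13.02
eef_pos: [0.5244, -0.3506, 0.0238]
tcp_rot: [[0.129, -0.992, -0.0], [-0.992, -0.129, 0.0], [-0.0, 0.0, -1.0]]
ft_force: [-0.3, 1.0, -0.5]
width: 0.0084
grasp_force: 30.0
time_s: 13.65
eef_pos: [0.5286, -0.3485, 0.0179]
tcp_rot: [[0.131, -0.991, 0.006], [-0.991, -0.131, 0.002], [-0.001, -0.007, -1.0]]
ft_force: [-1.4, 9.7, 20.8]
width: 0.0082
grasp_force: 30.0
```

```bash
python3 -m handwheel '{"deltas":[[0,0,0,-0.1,0],[0.4,0,0,0,0],[0.4,0,0,0,0],[0.4,0,0,0,0],[0.4,0,0,-0.5,0],[0.4,0,0,-0.9,0],[0.4,0,0,-0.9,0],[0.4,0,0,-0.9,0],[0.4,0,0,-0.9,0],[0.4,0,0,-0.9,0],[0.4,0,0,0,0]]}'
python3 - <<'E'
from h import *
np.set_printoptions(precision=4,suppress=True)
snap('wrist','w5'); snap('top','t5')
# expected pose upright: bar at TCP plan
for f in('w5','t5'):
    im=cv2.imread(f'pics/{f}.png')
    p=proj(f,[[.529,-.3825,.034]])[0]; print(f,p)
    x,y=int(p[0]),int(p[1])
im=cv2.imread('pics/w5.png'); p=proj('w5',[[.529,-.3825,.034]])[0].astype(int)
a=cv2.resize(im[max(0,p[1]-70):p[1]+130,max(0,p[0]-100):p[0]+100],(600,600))
im=cv2.imread('pics/t5.png'); b=cv2.resize(im[172:212,197:237],(200,200),interpolation=cv2.INTER_CUBIC)
im=cv2.imread('pics/top0.png'); c=cv2.resize(im[172:212,197:237],(200,200),interpolation=cv2.INTER_CUBIC)
print(max(0,p[1]-70),max(0,p[0]-100))
cv2.imwrite('pics/m5.png',np.hstack([a,np.vstack([b,c,c*0])]))
E
```

```text
time_s: 15.02
eef_pos: [0.5256, -0.3517, 0.1437]
tcp_rot: [[0.129, -0.992, 0.004], [-0.992, -0.129, -0.002], [0.003, -0.004, -1.0]]
ft_force: [0.0, 0.3, -0.5]
width: 0.0367
grasp_force: 0.0
w5 [324.7673 163.1763]
t5 [410.6984 208.6839]
93 224
```

I'll save the last view for the spindle and read the handle from a numeric dump instead.

```bash
python3 - <<'E'
from h import *
g=cv2.cvtColor(cv2.imread('pics/w5.png'),cv2.COLOR_BGR2GRAY)
print('cols 270..380 step 3')
for y in range(115,275,4): print(y,' '.join('%3d'%v for v in g[y,276:376:3]))
E
```

```text
cols 270..380 step 3
115 119 117 114 117 119 123 122 117 115 112 115 117 113 111 113 114 115 115 115 115 114 110 109 110 113 117 113 111 113 111 107 104 105 105
119 120 116 112 114 116 119 118 114 113 112 116 117 112 108 110 112 112 112 112 117 115 108 107 109 113 114 112 111 113 112 107 107 108 106
123 111 114 112 114 115 117 116 115 114 113 115 114 108 105 105 107 109 107 106 108 108 106 108 111 111 112 110 109 111 112 111 109 109 108
127  76  82 108 112 112 111 112 114 115 116 115 112 110 109 108 108 106 104 104 104 105 105 109 111 106 105 104 106 107 108 109 111 111 108
131  73  72  72 102 104 104 105 109 116 122 130 120 111 111 110 106 104 104 105 104 105 105 106 106 104 100  98 102 104 104 108 112 111 108
135  73  73  71  70  94 105 104 102 106  77  85  81  95  93  67  66  70  72  69  67  79  89 104 106 107 102  99 103 105 104 104 105 110 112
139  74  72  72  70  70  74 101 104 100  94  94  96 100  99 102 105 108 111 116 120 121 115 104 105 108 105 104 106 104 104 106 109 111 111
143  73  73  74  73  70  70  70  97 105 165 165 166 166 167 166 166 167 166 167 167 168 154 104 105
[... 3820 characters left out ...]

255  89  42  41  38  35  69  70  70  66  63  62  62  62  52  38  37  37  38  63  68  65  66  68  70  68  67  65  40  38  41  42  76 106 106
259  61  40  39  36  35  65  66  68  68  68  68  66  64  63  64  48  51  65  69  68  67  70  68  68  65  65  64  39  36  41  40  43 100 101
263  39  40  40  36  37  62  64  66  70  68  65  65  65  66  69  71  67  69  71  70  67  64  63  62  61  65  64  37  34  39  40  39  86 101
267  40  39  36  36  36  68  65  67  68  67  65  67  67  68  69  70  71  69  67  64  65  65  65  62  63  66  65  37  35  36  40  38  49 100
271  40  40  37  36  35  77  81  82  69  68  69  71  69  70  68  71  73  68  65  63  64  64  64  64  64  65  64  39  35  34  40  40  39  96
```

The dump shows the handle standing upright: its top face is at cols 302–340, rows 141–177, and its bar is at cols 317–326.

```bash
python3 - <<'E'
from h import *
np.set_printoptions(precision=4,suppress=True)
g=cv2.cvtColor(cv2.imread('pics/w5.png'),cv2.COLOR_BGR2GRAY).astype(float)
def edge(p,lo,hi):
    d=np.abs(np.diff(p[lo:hi])); d[d<d.max()*.3]=0; return lo+.5+(d*np.arange(len(d))).sum()/d.sum()
L=[(edge(g[r],296,307),r) for r in (145,150,167,173)]; R=[(edge(g[r],334,344),r) for r in(143,146,149)]
Tp=[(c,edge(g[:,c],136,146)) for c in(306,312,330,335)]; B=[(c,edge(g[:,c],173,182)) for c in(304,308,311)]
print(L,R,Tp,B)
bl=[((edge(g[r],311,319)+edge(g[r],322,330))/2,r) for r in(185,195,205,212)];print(bl)
m=lambda S:np.mean(S,0)
l,r,t,b=[at('w5',m(S),.034)[:2] for S in(L,R,Tp,B)]
x0=at('w5',bl[0],.0338);x1=at('w5',bl[-1],.0338);print('bar',x0,x1,np.degrees(np.arctan2(*(x1-x0)[1::-1])))
t1,t2=at('w5',Tp[0],.034),at('w5',Tp[-1],.034);print('edge head',np.degrees(np.arctan2(*(t1-t2)[1::-1])))
tip=at('w5',(321.5,259),.029); print('tip',tip)
print('centre by corners',at('w5',((m(L)[0]+m(R)[0])/2,(m(Tp)[1]+m(B)[1])/2),.034),'w',l,r,t,b, np.linalg.norm(t-b))
s=readout.read_state();print(s['eef_pos'],s['joint_pos'])
# where TCP projects at z .03
print(proj('w5',[[*s['eef_pos'][:2],.034]]))
E
```

```text
[(np.float64(300.42857142857144), 145), (np.float64(300.719512195122), 150), (np.float64(301.25), 167), (np.float64(301.4230769230769), 173)] [(np.float64(339.6311475409836), 143), (np.float64(339.63432835820896), 146), (np.float64(339.55454545454546), 149)] [(306, np.float64(139.4620253164557)), (312, np.float64(139.15882352941176)), (330, np.float64(138.96153846153845)), (335, np.float64(138.97916666666666))] [(304, np.float64(178.07692307692307)), (308, np.float64(178.08620689655172)), (311, np.float64(178.08064516129033))]
[(np.float64(320.9719887955182), 185), (np.float64(321.1670689655173), 195), (np.float64(321.2787356321839), 205), (np.float64(321.49297719087633), 212)]
bar [ 0.5298 -0.3633  0.0338] [ 0.5262 -0.3392  0.0338] 98.36770336977217
edge head 8.350176949134143
tip [ 0.5202 -0.2919  0.029 ]
centre by corners [ 0.5332 -0.3858  0.034 ] w [ 0.5493 -0.3836] [ 0.5186 -0.3983] [ 0.5349 -0.4019] [ 0.5418 -0.3679] 0.03469810511983887
[ 0.5243 -0.3506  0.1412] [ 0.2718  0.5269  0.3591  1.7335 -0.2238  0.9216 -2.2903]
[[325.3871 199.9344]]
```

```bash
python3 -m handwheel '{"deltas":[[0.6,0.5,-0.06,0,-0.16],[0.6,0.5,-0.06,0,0],[0.6,0.38,-0.04,0,0],[0.6,0,0,0.8,0],[0.6,0,0,0.8,0],[0.6,0,0,0.8,0],[0.6,0,0,0.8,0],[0.6,0,0,0.8,0],[0.6,0,0,0.8,0],[0.6,0,0,0.57,0],[0.6,0,0,0,0],[0.6,0,0,0,0]]}' && python3 -m handwheel '{"deltas":[[0.25,0,0,0,0],[0.25,0,0,0,0],[0.25,0,0,0,0],[0.25,0,0,0,0],[0.25,0,0,0,0]]}'
python3 - <<'E'
from h import *
np.set_printoptions(precision=4,suppress=True)
for z in(.2,.225): print('mag2 edge',at('top0',(189,95),z),at('top0',(167,265),z))
print('mag1 right foot-ish',at('top0',(346,95),.215),at('top0',(333,277),.0),'vice left',at('top0',(368.5,180),.01))
E
```

```text
time_s: 16.62
eef_pos: [0.5336, -0.3848, 0.0076]
tcp_rot: [[0.142, -0.99, 0.001], [-0.99, -0.142, -0.001], [0.001, -0.001, -1.0]]
ft_force: [-0.3, -0.8, 0.1]
width: 0.0549
grasp_force: 0.0
time_s: 17.25
eef_pos: [0.5332, -0.3845, 0.0077]
tcp_rot: [[0.142, -0.99, 0.0], [-0.99, -0.142, -0.0], [0.0, -0.0, -1.0]]
ft_force: [-1.7, 0.6, 6.2]
width: 0.0341
grasp_force: 30.0
mag2 edge [0.7287 0.1765 0.2   ] [0.3298 0.171  0.2   ]
mag2 edge [0.7183 0.1682 0.225 ] [0.3287 0.1628 0.225 ]
mag1 right foot-ish [ 0.7495 -0.1926  0.215 ] [ 0.3414 -0.1958  0.    ] vice left [ 0.6028 -0.2711  0.01  ]
```

The hub is held (34.1 mm wide). I'll lift it, carry it over the magazine and turn it towards the estimated slot heading.

```bash
python3 -m handwheel '{"deltas":[[0.25,0,0,-0.82,0],[0.25,0,0,-0.82,0],[0.25,0,0,-0.82,0],[0.25,0,0,-0.82,0],[0.25,0,0,-0.82,0],[0.25,0,0,-0.82,0],[0.25,0,0,-0.82,0],[0.25,0,0,-0.82,0],[0.25,0,0,-0.82,0],[0.25,0,0,-0.82,0],[0.25,0,0,-0.82,0],[0.25,0,0,-0.82,0]]}' && python3 -c "
from h import *
snap('wrist','w6')" && python3 -m handwheel '{"deltas":[[0.25,-0.865,-0.02,0,0],[0.25,-0.865,-0.02,0,0],[0.25,-0.865,-0.02,0,0],[0.25,-0.865,-0.02,0,0],[0.25,-0.865,-0.02,0,0],[0.25,-0.865,-0.02,0,0],[0.25,-0.865,-0.02,0,0],[0.25,-0.865,-0.02,0,0],[0.25,-0.865,-0.02,0,0],[0.25,-0.865,-0.02,0,0]]}' && python3 -m handwheel '{"deltas":[[0.25,-0.865,-0.02,0,0],[0.25,-0.865,-0.02,0,0],[0.25,-0.865,-0.02,0,0],[0.25,-0.865,-0.02,0,0],[0.25,-0.865,-0.02,0,0],[0.25,-0.865,-0.02,0,0],[0.25,-0.865,-0.02,0,0],[0.25,-0.865,-0.02,0,0],[0.25,-0.865,-0.02,0,0],[0.25,-0.865,-0.02,0,0]]}'
```

```text
time_s: 18.75
eef_pos: [0.533, -0.3843, 0.2544]
tcp_rot: [[0.142, -0.99, -0.0], [-0.99, -0.142, -0.0], [0.0, 0.0, -1.0]]
ft_force: [0.3, -0.3, -2.0]
width: 0.0341
grasp_force: 30.0
time_s: 20.05
eef_pos: [0.5069, -0.168, 0.2531]
tcp_rot: [[0.143, -0.99, 0.0], [-0.99, -0.143, -0.0], [0.0, -0.0, -1.0]]
ft_force: [0.2, -0.4, -1.4]
width: 0.0335
grasp_force: 30.0
time_s: 21.3
eef_pos: [0.4813, 0.0423, 0.2528]
tcp_rot: [[0.143, -0.99, -0.001], [-0.99, -0.143, 0.001], [-0.001, 0.0, -1.0]]
ft_force: [0.8, 0.5, -2.4]
width: 0.034
grasp_force: 30.0
```

```bash
python3 -m handwheel '{"deltas":[[0.25,0,0,0,-0.98],[0.25,0,0,0,-0.98],[0.25,0,0,0,-0.98],[0.25,0,0,0,-0.98],[0.25,0,0,0,-0.98],[0.25,0,0,0,-0.98],[0.25,0,0,0,-0.98],[0.25,0,0,0,-0.98],[0.25,0,0,0,-0.98],[0.25,0,0,0,-0.98],[0.25,0,0,0,-0.98],[0.25,0,0,0,-0.98]]}' && python3 -m handwheel '{"deltas":[[0.25,0,0,0,-0.98],[0.25,0,0,0,-0.98],[0.25,0,0,0,-0.98],[0.25,0,0,0,-0.98],[0.25,0,0,0,-0.98],[0.25,0,0,0,-0.98],[0.25,0,0,0,-0.98],[0.25,0,0,0,-0.98],[0.25,0,0,0,-0.98],[0.25,0,0,0,-0.98],[0.25,0,0,0,-0.98],[0.25,0,0,0,-0.98]]}' && python3 -m handwheel '{"deltas":[[0.25,0,0,0,-0.98],[0.25,0,0,0,-0.98],[0.25,0,0,0,-0.98],[0.25,0,0,0,-0.98],[0.25,0,0,0,0]]}'
python3 - <<'E'
from h import *
np.set_printoptions(precision=4,suppress=True)
snap('wrist','w7'); s=readout.read_state(); print(s['eef_pos'],s['tcp_rot'][:,0],s['joint_pos'])
print(proj('w7',[[.521,.102,.12],[.521,.102,.1]]), proj('w7',[[.521-.05,.102,.093],[.521,.052,.093]]))
E
```

```text
time_s: 22.8
eef_pos: [0.4814, 0.0414, 0.2527]
tcp_rot: [[0.922, -0.388, -0.001], [-0.388, -0.922, 0.0], [-0.001, -0.0, -1.0]]
ft_force: [-0.2, 0.3, -1.7]
width: 0.034
grasp_force: 30.0
time_s: 24.3
eef_pos: [0.4814, 0.0414, 0.2528]
tcp_rot: [[0.809, 0.588, -0.001], [0.588, -0.809, 0.0], [-0.0, -0.001, -1.0]]
ft_force: [-0.7, -0.5, -2.5]
width: 0.0335
grasp_force: 30.0
time_s: 24.92
eef_pos: [0.4816, 0.0413, 0.2528]
tcp_rot: [[0.568, 0.823, -0.001], [0.823, -0.568, 0.0], [-0.0, -0.001, -1.0]]
ft_force: [0.2, -0.1, -2.2]
width: 0.0338
grasp_force: 30.0
[0.4816 0.0411 0.2528] [ 0.5688  0.8225 -0.0004] [-0.7934  0.1467  0.7138  1.9921 -0.1112  1.0418 -0.6336]
[[320.8472 113.8876]
 [320.971  113.215 ]] [[278.9138 143.1532]
 [349.8468 156.1948]]
```

```bash
python3 - <<'E'
from h import *
crop('w7',255,65,405,185,'m7',5)
E
```

```text
(no output)
```

View pics/m7.png

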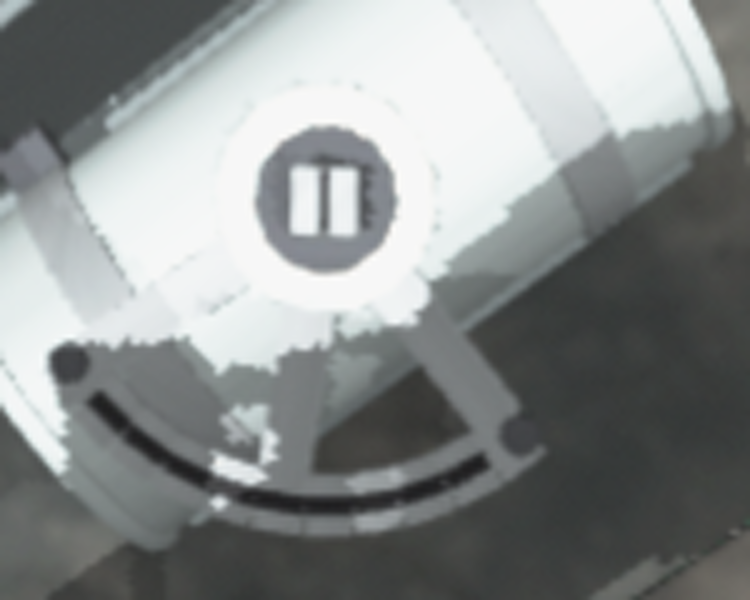

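The view shows the collar as a dark disc centred at crop (326,198) and the square end bright, spanning 289–361 × 165–236. Its slot is vertical in the picture, so it already matches the tool's heading to within a degree or so. Next I'll get subpixel values for the spindle and the held hub.

```bash
python3 - <<'E'
from h import *
np.set_printoptions(precision=4,suppress=True,linewidth=200)
g=cv2.cvtColor(cv2.imread('pics/w7.png'),cv2.COLOR_BGR2GRAY)
print(g[95:116,308:334])
s=readout.read_state(); p=proj('w7',[[*s['eef_pos'][:2],.2798]])[0]; print('tcp px at hub top',p)
x,y=p.astype(int)
print('cols',x-40)
for r in range(y-48,y+60,4): print(r,' '.join('%3d'%v for v in g[r,x-40:x+41:3]))
E
```

```text
[[243 202 137 127 131 131 132 135 135 132 124 121 126 130 132 134 135 134 136 136 136 138 162 232 246 247]
 [205 143 123 121 125 125 127 131 129 117 106  94  98 107 114 119 127 126 129 133 135 135 140 187 237 246]
 [149 135 126 121 123 130 143 144 136 118 104  96  93  97  96 100 116 113 115 122 122 130 138 153 194 243]
 [139 134 127 121 125 164 198 203 193 183 157 129 124 157 169 165 165 157 124  95  95 114 131 137 151 231]
 [136 129 123 121 128 204 234 237 236 233 199 138 132 213 233 233 231 223 167 100  98 111 128 137 135 187]
 [134 129 123 120 128 207 236 239 239 238 201 122 124 220 240 241 240 234 177 103 109 128 136 137 138 168]
 [131 129 123 118 125 200 234 239 240 240 204 123 134 223 241 242 240 232 174 100  93 120 135 136 138 168]
 [130 123 120 119 127 199 234 240 241 241 207 124 135 224 241 241 239 229 169  98  99 123 135 135 136 163]
 [134 127 121 119 127 198 234 241 243 242 208 123 137 224 241 240 238 228 168 101 115 134 136 136 136 153]
 [135 128 122 119 125 200 236 242 244 242 209 123 137 225 240 240 238 229 168  98 111 131 136 136 136 141]
 [135 134 125 119 122 203 238 
[... 3518 characters left out ...]
  38  87  52  74  72  87  55
316  28  37  37  35  37  80  48  44  44  44  53 126 145 151 151 145 117  35  35  37  37  45  87  49  72  87  66
320  30  38  34  33  38  81  50  44  44  44  53 126 145 152 151 144 115  36  37  36  35  36  93  45  67  84  92
324  48  37  37  36  34  80  48  45  44  44  53 126 146 152 150 143 113  37  38  37  36  37  57  55  48  72  96
328  82  35  36  37  36  80  52  44  45  44  53 125 147 152 150 142 111  37  37  37  37  37  36 136  88  50  87
332  59  46  38  38  39  80  55  47  44  44  55 126 144 150 147 138 107  41  41  41  38  39  40  38 129  91  52
336  56  56  56  56  56  57  55  57  56  55  57  56  57  56  56  55  57  56  55  56  57  55  57  56  56  56  55
```

```bash
python3 - <<'E'
from h import *
np.set_printoptions(precision=4,suppress=True)
g=cv2.cvtColor(cv2.imread('pics/w7.png'),cv2.COLOR_BGR2GRAY).astype(float)
S=at('w7',(319.35,104.7),.119); print('spindle',S,'collar',at('w7',(320.0,104.5),.1))
def cen(r): w=np.clip(200-g[r,317:323],0,None); return (w*np.arange(317,323)).sum()/w.sum()
rs=np.arange(99,111); cs=[cen(r) for r in rs]; k=np.polyfit(rs,cs,1)
a,b=[at('w7',(np.polyval(k,r),r),.12) for r in(98,111)]; d=a-b; print('slot heading',np.degrees(np.arctan2(d[1],d[0])),k)
# side edges heading
for lo,hi,th in((311,315,165),(323,328,165)):
    e=[]
    for r in rs[:-1]:
        v=g[r,lo:hi+1]; i=[j for j in range(len(v)-1) if (v[j]-th)*(v[j+1]-th)<0][0]; e.append(lo+i+(th-v[i])/(v[i+1]-v[i]))
    k=np.polyfit(rs[:-1],e,1); a,b=[at('w7',(np.polyval(k,r),r),.119) for r in(98,111)]; d=a-b; print('side',np.mean(e),np.degrees(np.arctan2(d[1],d[0])))
s=readout.read_state(); e=s['eef_pos']; R=s['tcp_rot']; zt=e[2]+.0263
def cross(v,th):
    i=np.where((v[:-1]-th)*(v[1:]-th)<=0)[0][0]; return i+(th-v[i])/(v[i+1]-v[i])
top=np.mean([236+cross(g[236:248,c],59) for c in range(300,350,5)]); bot=np.mean([298+cross(g[298:308,c],55) for c in (292,295)])
lf=[(284+cross(g[r,284:294],48),r) for r in(250,272,295)]; rt=[(350+cross(g[r,350:365],48),r) for r in(250,272,295)]
print(top,bot,lf,rt)
P=lambda u,v:R.T@(at('w7',(u,v),zt)-e)
print('hub in tool frame: far',P(323,top),'near',P(323,bot),'L',P(*lf[1]),'R',P(*rt[1]))
print('spindle in tool frame',R.T@(S-e), 'head',np.degrees(np.arctan2(R[1,0],R[0,0])))
hx=(P(323,top)[0]+P(323,bot)[0])/2; print('hub x',hx)
E
```

```text
spindle [0.5243 0.1091 0.119 ] collar [0.5247 0.1089 0.1   ]
slot heading 54.7149479196873 [ -0.0081 320.2968]
side 312.4854725913445 54.229011686720746
side 326.071936433694 55.4335477694807
241.135 303.375 [(np.float64(286.92857142857144), 250), (np.float64(287.8888888888889), 272), (np.float64(288.63157894736844), 295)] [(np.float64(358.45454545454544), 250), (np.float64(357.84615384615387), 272), (np.float64(357.5), 295)]
hub in tool frame: far [ 0.02   -0.0004 -0.0263] near [-0.0131 -0.0004 -0.0263] L [ 0.004  -0.0172 -0.0263] R [ 0.0041  0.0163 -0.0263]
spindle in tool frame [ 0.0802 -0.0034  0.1338] head 55.331947488855036
hub x 0.0034442977386984807
```

Camera readings: the hub is at tool x +3.4 mm and the spindle at tool x 80.2, y −3.4. The heading is within 0.5°. I'll move closer and measure again to cut out bias.

```bash
python3 -m handwheel '{"deltas":[[0.25,0.5,-0.04,0,0.1],[0.25,0.5,-0.04,0.5,0],[0.25,0.6,-0.04,0.5,0],[0.25,0,0,0.5,0],[0.25,0,0,0.5,0],[0.25,0,0,0,0],[0.25,0,0,0,0]]}'
cat > m.py <<'E'
from h import *
import sys
np.set_printoptions(precision=4,suppress=True,linewidth=220)
f=sys.argv[1]; snap('wrist',f); s=readout.read_state(); e=s['eef_pos']; R=s['tcp_rot']
g=cv2.cvtColor(cv2.imread(f'pics/{f}.png'),cv2.COLOR_BGR2GRAY)
p=proj(f,[[.5243,.1091,.119]])[0]; print(e,p,s['joint_pos'][6]); x,y=p.astype(int)
print('r0',y-15,'c0',x-15); print(g[y-15:y+16,x-15:x+16])
E
python3 m.py w8
```

```text
time_s: 25.85
eef_pos: [0.5026, 0.0748, 0.203]
tcp_rot: [[0.576, 0.818, -0.0], [0.818, -0.576, -0.0], [-0.0, -0.0, -1.0]]
ft_force: [-0.0, -0.4, -2.4]
width: 0.0335
grasp_force: 30.0
[0.5027 0.0749 0.2032] [320.6145 159.1476] -0.6177136661877652
r0 144 c0 305
[[217 217 226 246 235 141 126 144 143 141 146 148 143 137 114  89  83  83  84  84  84  83  84  84  83  83  82  95 155 188 195]
 [193 191 188 176 133  92  93 121 113 101 130 141 116  95  87  85  83  84  83  84  84  84  83  83  84  84  84  87 119 167 190]
 [191 189 166 120  88  83  83  88  87  88 119 111  89  84  83  83  83  82  82  83  83  83  84  84  84  84  83  84  92 139 178]
 [190 181 136  91  85  83  83  83  83  84  89  88  86  85  84  84  85  84  85  84  84  84  84  85  84  84  84  83  87 119 164]
 [184 146 100  85  84  84  84  84  84  88  92  95  96  95  92  90  91  90  90  90  90  90  88  85  84  85  84  84  84  90 121]
 [168 122  88  84  84  84  84  85  86 100 109 112 112 113 114 113 114 114 114 113 113 113 108  94  87  85  85  86  86  86  96]
 [155 109  86  84  84  84  84  84  91 104 113 115 115 115 116 116 116 116 117 
[... 2397 characters left out ...]
 81  82  82  81  81  81  82  82  93 130 171 188 190 189 187 186]
 [191 190 189 187 187 187 184 166 135 119 108  98  89  86  83  81  81  81  84  88  91  94 104 134 171 191 194 192 189 187 186]
 [187 191 190 189 187 186 186 186 184 181 167 159 139 122 108  98  98 103 115 132 139 151 172 185 191 193 193 192 191 189 190]
 [183 190 191 190 188 187 186 187 189 189 187 188 187 185 170 160 159 172 181 185 186 187 188 190 192 193 194 193 192 190 188]
 [183 186 189 191 189 188 186 186 187 188 188 189 192 192 192 189 187 187 189 189 191 191 189 189 190 193 193 193 192 190 191]
 [181 175 181 189 190 188 187 185 185 187 189 188 190 192 193 193 191 190 189 189 190 190 191 189 189 190 192 192 189 182 189]]
```

The second look agrees to within 0.5 mm, so the spindle is at (.524,.109). I'll go above it and lower to just short of contact.

```bash
python3 -m handwheel '{"deltas":[[0.25,0.51,-0.022,0,0],[0.25,0.51,-0.022,0,0],[0.25,0.51,-0.02,0,0],[0.25,0,0,0.7,0],[0.25,0,0,0.7,0],[0.25,0,0,0.7,0],[0.25,0,0,0.5,0],[0.25,0,0,0,0],[0.25,0,0,0,0]]}' && python3 -m handwheel '{"deltas":[[0.25,0,0,0.12,0],[0.25,0,0,0.12,0],[0.25,0,0,0.12,0],[0.25,0,0,0.1,0],[0.25,0,0,0,0]]}'
```

```text
time_s: 27.02
eef_pos: [0.5234, 0.1073, 0.138]
tcp_rot: [[0.575, 0.818, -0.0], [0.818, -0.575, -0.0], [-0.0, 0.0, -1.0]]
ft_force: [0.1, -0.4, -1.9]
width: 0.0337
grasp_force: 30.0
time_s: 27.65
eef_pos: [0.5229, 0.1073, 0.126]
tcp_rot: [[0.575, 0.818, -0.001], [0.818, -0.575, -0.001], [-0.001, -0.001, -1.0]]
ft_force: [0.5, -0.1, -1.3]
width: 0.0338
grasp_force: 30.0
```

```bash
python3 -m handwheel '{"deltas":[[0.25,0,0,0.06,0],[0.25,0,0,0.06,0],[0.25,0,0,0.06,0],[0.25,0,0,0,0]]}'
```

```text
time_s: 28.15
eef_pos: [0.5227, 0.107, 0.1214]
tcp_rot: [[0.575, 0.818, -0.001], [0.818, -0.575, -0.001], [-0.002, -0.001, -1.0]]
ft_force: [-1.5, -1.7, -2.1]
width: 0.0337
grasp_force: 30.0
```

It is entering, with only a slight side force along −x. Easing 0.5 mm that way and going on.

```bash
python3 -m handwheel '{"deltas":[[0.25,-0.02,0,0.06,0],[0.25,0,0,0.08,0],[0.25,0,0,0.08,0],[0.25,0,0,0.08,0],[0.25,0,0,0,0]]}'
```

```text
time_s: 28.78
eef_pos: [0.5226, 0.107, 0.1139]
tcp_rot: [[0.575, 0.818, -0.001], [0.818, -0.575, -0.001], [-0.001, -0.0, -1.0]]
ft_force: [-0.7, -1.9, -2.2]
width: 0.0337
grasp_force: 30.0
```

```bash
python3 -m handwheel '{"deltas":[[0.25,-0.01,0,0.08,0],[0.25,0,0,0.08,0],[0.25,0,0,0.08,0],[0.25,0,0,0.06,0],[0.25,0,0,0,0]]}'
```

```text
time_s: 29.4
eef_pos: [0.5227, 0.1069, 0.1076]
tcp_rot: [[0.575, 0.818, -0.001], [0.818, -0.575, 0.001], [-0.0, -0.001, -1.0]]
ft_force: [-3.3, -1.8, 7.9]
width: 0.0338
grasp_force: 30.0
```

Seated: contact at the expected height, 8 N. I'll press a little to confirm, then begin to swing.

```bash
python3 -m handwheel '{"deltas":[[0.25,0,0,0.05,0],[0.25,0,0,0.05,0],[0.25,0,0,0,0]]}' && python3 -m handwheel '{"deltas":[[0.25,0,0,-0.06,0],[0.25,0,0.005,0,-0.5],[0.25,0,0.009,0,-0.9],[0.25,0,0.009,0,-0.9],[0.25,0,0.009,0,-0.9],[0.25,0,0.009,0,-0.9],[0.25,0,0.009,0,-0.9],[0.25,0,0,0,0]]}'; python3 -c "
from h import *
s=readout.read_state();R=s['tcp_rot'];print(s['wrist_torque'],np.degrees(np.arctan2(R[1,0],R[0,0])),s['joint_pos'][6])"
```

```text
time_s: 29.78
eef_pos: [0.5228, 0.107, 0.1074]
tcp_rot: [[0.575, 0.818, -0.001], [0.818, -0.575, 0.003], [0.001, -0.003, -1.0]]
ft_force: [-12.4, -3.2, 29.0]
width: 0.0338
grasp_force: 30.0
time_s: 30.78
eef_pos: [0.5232, 0.1066, 0.1075]
tcp_rot: [[0.175, 0.985, -0.002], [0.985, -0.175, 0.001], [0.001, -0.003, -1.0]]
ft_force: [-7.9, -1.6, 17.8]
width: 0.0339
grasp_force: 30.0
[-0.48932483  1.8683102   0.11317506] 79.94284470389756 -0.17326469536567476
```

```bash
python3 -m handwheel '{"deltas":[[0.25,0,0.005,-0.03,-0.6],[0.25,0,0.005,0,-0.6],[0.25,0,0.005,0,-0.4],[0.25,0,0,0,0]]}'; python3 -c "
from h import *
s=readout.read_state();R=s['tcp_rot'];print(s['wrist_torque'],np.degrees(np.arctan2(R[1,0],R[0,0])))"; python3 -m handwheel '{"deltas":[[0.25,0,0.003,0,-0.3],[0.25,0,0.003,0,-0.3],[0.25,0,0,0,0]]}'; python3 -c "
from h import *
s=readout.read_state();R=s['tcp_rot'];print(s['wrist_torque'],np.degrees(np.arctan2(R[1,0],R[0,0])))"
```

```text
time_s: 31.28
eef_pos: [0.5235, 0.1064, 0.1075]
tcp_rot: [[0.036, 0.999, -0.002], [0.999, -0.036, 0.001], [0.001, -0.002, -1.0]]
ft_force: [-6.0, -1.8, 10.5]
width: 0.0338
grasp_force: 30.0
[-0.43561032  1.36435576  0.04031643] 87.91011435212135
time_s: 31.65
eef_pos: [0.5236, 0.1064, 0.1075]
tcp_rot: [[-0.016, 1.0, -0.002], [1.0, 0.016, 0.001], [0.001, -0.002, -1.0]]
ft_force: [-6.9, -2.3, 11.2]
width: 0.0342
grasp_force: 30.0
[-0.46218039  1.41702491 -0.03597578] 90.9025275660084
```

```bash
T(){ python3 -c "
from h import *
s=readout.read_state();R=s['tcp_rot'];print(s['wrist_torque'],np.degrees(np.arctan2(R[1,0],R[0,0])))"; }
python3 -m handwheel '{"deltas":[[0.25,0,0.003,0,-0.3],[0.25,0,0,0,0]]}' | grep -E "width|force"; T; python3 -m handwheel '{"deltas":[[0.25,0,0.003,0,-0.3],[0.25,0,0,0,0]]}'| grep -E "width|force"; T
```

```text
ft_force: [-5.9, -2.1, 12.1]
width: 0.0339
grasp_force: 30.0
[-0.46898238  1.36112329 -0.0246265 ] 92.40606967810355
ft_force: [-6.4, -2.3, 11.5]
width: 0.0341
grasp_force: 30.0
[-0.50379216  1.34108351 -0.02105387] 93.90066051659623
```

```bash
T(){ python3 -c "
from h import *
s=readout.read_state();R=s['tcp_rot'];print(s['wrist_torque'],np.degrees(np.arctan2(R[1,0],R[0,0])))"; }
for i in 1; do python3 -m handwheel '{"deltas":[[0.25,0,0.003,0,-0.3],[0.25,0,0,0,0]]}' | grep -E "width|ft"; T; python3 -m handwheel '{"deltas":[[0.25,0,0.003,0,-0.3],[0.25,0,0,0,0]]}'| grep -E "width|ft"; T; python3 -m handwheel '{"deltas":[[0.25,0,0.003,0,-0.3],[0.25,0,0,0,0]]}'| grep -E "width|ft"; T; done
python3 - <<'E'
from h import *
np.set_printoptions(precision=3,suppress=True)
# damper yaw: upright plate top edge & duct from top0; m1 pixel coords
Q=lambda x,y,z:at('top0',(185+(x-390)/6,150+y/6),z)
a,b=Q(448,38,.155),Q(408,400,.155); d=a-b; print('plate edge heading',np.degrees(np.arctan2(d[1],d[0])),a,b,np.linalg.norm(d))
# quadrant screws in w7 crop
P=lambda x,y:at('w7',(255+x/5,65+y/5),.097)
c=np.array([.5243,.1091,.097])
for q in((70,363),(520,433)): v=P(*q)-c; print(np.degrees(np.arctan2(v[1],v[0])),np.linalg.norm(v))
E
```

```text
ft_force: [-6.7, -1.9, 10.7]
width: 0.0339
[-0.5053967   1.28613978  0.00411671] 95.39477830459198
ft_force: [-6.3, -3.3, 10.9]
width: 0.0336
[-0.53475707  1.22888555 -0.034874  ] 96.88581838471953
ft_force: [-5.0, -2.5, 11.7]
width: 0.0338
[-0.57208976  1.23835702 -0.06740628] 98.37228271357348
plate edge heading 1.493505781940592 [0.593 0.156 0.155] [0.446 0.153 0.155] 0.14622595643291295
177.4065098966373 0.05733912967640088
-83.53083043336338 0.05810597558735007
```

The damper's yaw is about +2° and the square has some slack, so I'll keep turning until the torque shows the stop.

```bash
T(){ python3 -c "
from h import *
s=readout.read_state();R=s['tcp_rot'];print(s['wrist_torque'],np.degrees(np.arctan2(R[1,0],R[0,0])))"; }
python3 -m handwheel '{"deltas":[[0.25,0,0.003,0,-0.3],[0.25,0,0,0,0]]}' | grep -E "width|ft"; T; python3 -m handwheel '{"deltas":[[0.25,0,0.003,0,-0.3],[0.25,0,0,0,0]]}'| grep -E "width|ft"; T; python3 -m handwheel '{"deltas":[[0.25,0,0.003,0,-0.3],[0.25,0,0,0,0]]}'| grep -E "width|ft"; T
```

```text
ft_force: [-5.5, -3.3, 11.4]
width: 0.0335
[-0.62887468  1.27328483 -0.16970729] 99.85349813671606
ft_force: [-5.4, -2.4, 11.5]
width: 0.0341
[-0.61104562  1.25578337 -0.27374824] 101.31588792628425
ft_force: [-6.6, -2.9, 11.2]
width: 0.0338
[-0.63006206  1.29400903 -0.4703247 ] 102.76903310496256
```

The torque is climbing (0.47 N·m), so the stop is reached. I'll ease the load, release and rise clear.

```bash
python3 -m handwheel '{"deltas":[[0.25,0,0,-0.04,0.4],[0.25,0,0,0,0],[0.6,0,0,0,0],[0.6,0,0,0,0],[0.6,0,0,0,0],[0.6,0,0,-0.2,0],[0.6,0,0,-0.6,0],[0.6,0,0,-0.9,0],[0.6,0,0,-0.9,0],[0.6,0,0,-0.9,0],[0.6,0,0,-0.9,0],[0.6,0,0,0,0]]}'
python3 - <<'E'
from h import *
np.set_printoptions(precision=4,suppress=True)
for f,n in(('w9','wrist'),('t9','top')): snap(n,f)
g=cv2.cvtColor(cv2.imread('pics/w9.png'),cv2.COLOR_BGR2GRAY)
p=proj('w9',[[.5243,.1091,.134],[.534,.016,.129]]); print(p)
x,y=p[0].astype(int)
for r in range(y-50,min(y+130,399),5): print(r,' '.join('%3d'%v for v in g[r,x-60:x+61:4]))
E
```

```text
time_s: 35.15
eef_pos: [0.5263, 0.1066, 0.2199]
tcp_rot: [[-0.189, 0.982, 0.004], [0.982, 0.189, 0.002], [0.001, 0.004, -1.0]]
ft_force: [0.3, 0.4, 0.0]
width: 0.0549
grasp_force: 0.0
[[319.7148 205.5177]
 [310.9646 303.8972]]
155 244 244 244 221 213 212 236 241 240 239 238 236 235 234 232 230 227 224 221 217 212 207 203 197 186 170 159 175 194 201 189
160 246 245 245 221 222 220 244 244 244 244 243 242 242 241 240 239 237 236 235 233 232 231 228 226 223 219 215 174 130 126 138
165 246 236 218 230 224 217 244 246 245 244 245 245 243 244 244 241 224 191 216 177 187 232 166 178 230 164 164 135 134 142 158
170 186 186 146 147 146 152 188 220 220 216 199 182 180 168 135 136 137 140 174 175 206 175 171 170 169 168 167 137 150 151 172
175  75 143 125 143 169 207 222 223 224 223 190 179 164 176 173 175 173 173 175 146 209 192 207 192 184 207 203 138 161 162 186
180  77 151 181 166 155 184 180 152 160 185 182  59  59  59  59  50  56  59  59  58  77 217 216 215 213 211 210 171 169 166 202
185 188 177 179 178 180 181 182 184 186 187 129  68  67  66  66  65  66  66  65  64  67 221 221 220 219 2
[... 3034 characters left out ...]
  98  67 118 117  69 104  59  78  47  39  59  55  54  81 103
310  35 111 119 119 105 115 116 122  92 120 111 109 102  54 131  96 107  53 102 125  43  92  53 128  54 107  53 111  99  96  58
315  34 123 126 102 111 121 121 123  99  97  96  97  73  53 120 104 115  52  66 119 101  58  51  94  47  95  52  53 102  77  54
320  60 116 122 101 114 123 114 107 128  95  86 104  55  52  94 128  95  51  52 119 113  54  53  53  99  63  52  52  92  95  54
325 108 110 118 119 110 119 125  92 152 113  90 114  53  52  62 118  56  51  50 122 101  54  53  50 123  54  54  52  51 115  55
330 118 115 120 130 111 117 122  86 149 160 106 107  52  52  52 113  51  51  49 124  62  53  53  52  72  58  55  53  53  71  63
```

The numbers show the handle on the spindle at its home height (hub centre at about (319,205), as predicted). The lever points along the shut direction and the tool is clear. Handing in.

```bash
python3 -c "
from bench import order
print(order.hand_in())"
```

```text
the job is handed in; nothing more can be done
None
```

I tipped the handle upright, fitted it home on the spindle with its lever along the flap, swung the damper to its shut stop and handed in at about 35 s. The lever sits about 8° past the flap line (by estimate) from play in the square bore, I know the stop only from the rising wrist torque (to 0.47 N·m), and I did not re-check the other loose things.

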